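# Slide the stone ornament up as a bookend

### The arm

A 6-joint arm with a two-finger parallel gripper is mounted at the origin on the work surface; the furniture and walls round the work are solid. World frame = base frame: x ahead of the robot, y to its left, z up, the work surface at z = 0. Lengths are in m, angles in rad, forces in N, time in s.
With the tool pointing down it reaches from about 0.375 to 0.975 m from the base axis. Payload 3.8 kg.
Tool frame: the origin (TCP) lies at the very end of the fingers, on their centre line; the grasp point (between the pads) lies 19 mm behind it; z points along the fingers, y is the direction in which the jaws open and shut (so a half turn about z gives the same grasp; the last joint's range is limited). The gripper opens to 88 mm and grips with 3 to 60 N. Pads are 18 mm wide; open, the fingers measure 123 mm over their backs; the gripper's body (75 mm by 187 mm) begins 45 mm behind the grasp point.
Start: joints at [1.206, 0.264, 1.604, -0, 1.274, -0.037], TCP at [0.217, 0.639, 0.239] pointing down, gripper open.
Joint ranges: [-2.63, 2.63], [-0.94, 2.18], [0.31, 2.57], [-1.31, 4.45], [0, 2.66], [-2.55, 2.55]. Speed limits (rad/s): [2.57, 2.57, 3.14, 3.14, 3.14, 3.14].

### API

Orientations are given as a unit quaternion [w, x, y, z].
In Python, from cell import bot, optics, job gives the robot as it stands.
- The arm moves only by the shell command python3 -m jog 'ROWS'. ROWS is JSON, a list of rows, each a list of 5 numbers: the finger opening in mm, from 0 to 88.1, then the shift along the tool's x, y, z in mm, then the turn about the tool's z in rad. In form: [[claw, x, y, z, spin], ...]. A call has 1 to 12 rows; each row is the pose to reach, as a shift and turn from the pose commanded when the call began, along the tool's axes at that moment; what a row does not reach only later rows make up. A row lasts 1/12 s, in which the tool goes at most 41.7 mm and 7.16 degrees, less where a joint would pass 70% of its speed; a pose out of reach is approached as far as the arm can. A call with a gripper value outside its range is refused whole. The fingers move at their own pace and stop on an object; the grip force is fixed at half the most. Time passes only in rows, so rows that repeat a pose let the fingers close. It gives the time, the measured TCP pose, the force and the opening at its end, in the units of the state.
- bot.get_state(): the state, without advancing time (a new reading comes with each control period).
- optics.snapshot(name): name is "side" or "top"; returns the picture (420x560x3 uint8, red, green, blue); there is no depth.
- optics.camera_info(name): a dict with "mtx" (3x3 intrinsics, pixels), "k1" (the pictures are not rectified: a ray, as slopes to the right and down, at radius r is drawn at 1 + k1 r^2 times it, then the intrinsics apply), "extrinsics" (4x4, takes a point from camera to world coordinates). Camera axes: x right, y down, z forward; pixel columns grow to the right and rows downward; lengths in m; the calibration is good to about 2 mm. A picture is of the moment at which its call begins. camera_info takes no time and is no camera call.
- job.close_job(): hands the job in, once; it reports no verdict.
The state is a dict: "time_s": time; "joints": joint angles; "dq": joint speeds; "joint_torque": joint torques, N m; "tcp_pos": TCP position; "orientation": TCP orientation; "ft_force": force on the tool from outside, world axes, zero at the start; "moment": the same for the moment, N m; "gripper_width": finger opening in m.
Only numpy, scipy, OpenCV 4.12 (cv2) and the standard library are available. Lean on these libraries where they do the work, as an engineer would, in place of code of your own. Each camera call takes 0.05 s, during which the arm holds its last target.

### The job

Use the tall stone ornament as a bookend: slide it across the desk until it touches the cover of the dark red book at the near end of the row and stands at the middle of that cover, to within two centimetres. Push it with the fingertips low on its foot so that it stays upright all the way; do not pick it up or tip it. Leave the books standing where they are, disturb nothing else, and take the gripper clear at the end.

Things in the scene. Friction and masses are not known exactly. Their poses are not given: they have to be found in the camera images.
- ornament: Tall narrow grey stone ornament (a finial: round carved head on a flared foot), 141 mm tall, 0.24 to 0.45 kg, loose. Origin at the centre of its underside, z up. Its foot is 58 mm along its own x and 82 mm along its own y and reaches from the desk to 40 mm height; the head above it is 60 mm by 70 mm. Pushed high (from roughly 45 mm up) it may tip over; pushed low on the foot it slides.
- row_end (a point): Point at the middle of the bottom edge of the outer cover of the dark red book, the book of the row that stands nearest the robot. The cover is an upright plane 141 mm wide and 196 mm high; this point's own y axis is square to the cover and points into the row (away from the ornament), its x axis runs along the cover, z is up.
- book_0: The dark red book at the near end of the row, standing upright, loose, 141 mm x 24 mm x 196 mm, 0.32 kg. Origin at the centre of its underside.
- book_2: Second book of the row, tan, 135 x 18 x 186 mm, upright, loose. Origin at the centre of its underside.
- book_3: Last book of the row, green, 145 x 22 x 200 mm, upright, loose. It rests against a dark steel bookend fixed to the desk. Origin at the centre of its underside.
- coffee_mug: Speckled white mug, 85 x 118 x 102 mm, a bystander to the right. Origin under it.
- glue: Glue stick standing on its end, white with a red cap, near the front of the printer (another stands far back and is fixed), 28 mm across, 88 mm tall, light, a bystander. Origin under it.
- green_stapler: Pale green stapler, 36 x 128 x 42 mm, long along its own y, a bystander. Origin under it.
- tape: Roll of tape lying flat, 65 mm across, 19 mm high, a bystander. Origin under it.
- blue_eraser: Blue and white eraser, 21 x 46 x 13 mm, a bystander. Origin under it.

How it is judged:
By the outcome, as a careful person would: the job done as asked, in the order asked, and still so for the second after the job is handed in, with the robot touching nothing.
It also fails if it takes over 40 s, if anything falls off the work surface, if the arm or the gripper's body presses on something with over 40 N, if the wrist force passes 120 N, or if a joint passes its speed limit or range.

## Working session

There is one attempt and no reset: what is moved stays moved. The work goes in short steps, Python scripts to look and compute and a shell command to move; the robot and the scene stay as the last step left them, time stands still between calls to the robot, and variables do not carry over. Pictures are saved under pics/ and viewed, and the job is handed in when it is done.

```bash
ls; mkdir -p pics; python3 - <<'E'
from cell import bot, optics
import cv2
print(bot.get_state())
for n in("side","top"):
    im=optics.snapshot(n); cv2.imwrite(f"pics/{n}0.png",im[:,:,::-1]); i=optics.camera_info(n); print(n,i)
E
```

```text
pics
{'time_s': 0.0, 'joints': array([ 1.20610608e+00,  2.64708219e-01,  1.60535674e+00, -1.73474045e-05,
        1.27367283e+00, -3.69219349e-02]), 'dq': array([ 0.00035996, -0.00044977,  0.00019419, -0.00042541, -0.0020826 ,
       -0.00018361]), 'joint_torque': array([-7.36394013e-04, -5.02113819e+01, -3.56874633e+01,  7.28401844e-02,
        2.95140187e-02, -1.83114762e-04]), 'tcp_pos': array([0.21707615, 0.63840739, 0.23742759]), 'orientation': array([-2.05808722e-04,  1.63148931e-01,  9.86600870e-01, -1.05266665e-03]), 'ft_force': array([ 0.09147976, -0.82894711,  0.49460523]), 'moment': array([ 0.02750692,  0.01176034, -0.01972619]), 'gripper_width': 0.08787105362677364}
side {'mtx': array([[502.21046924,   0.        , 282.66529618],
       [  0.        , 502.21046924, 209.31411422],
       [  0.        ,   0.        ,   1.        ]]), 'k1': -0.09835440117588637, 'extrinsics': array([[ 0.86533753, -0.34562063,  0.36295638,  0.22373907],
       [-0.50113627, -0.5861155 ,  0.63665615, -0.80794315],
       [-0.00730714, -0.73281307, -0.68039078,  0.74368073],
       [ 0.        ,  0.        ,  0.        ,  1.        ]])}
top {'mtx': array([[416.23421203,   0.        , 278.53043292],
       [  0.        , 416.23421203, 216.24520566],
       [  0.        ,   0.        ,   1.        ]]), 'k1': 0.014747286522214003, 'extrinsics': array([[-0.24017979, -0.84883035,  0.47095721,  0.14054659],
       [-0.97071795,  0.20776434, -0.12058454, -0.00671069],
       [ 0.0045077 , -0.48612859, -0.87387566,  0.96618144],
       [ 0.        ,  0.        ,  0.        ,  1.        ]])}
```

View pics/side0.png

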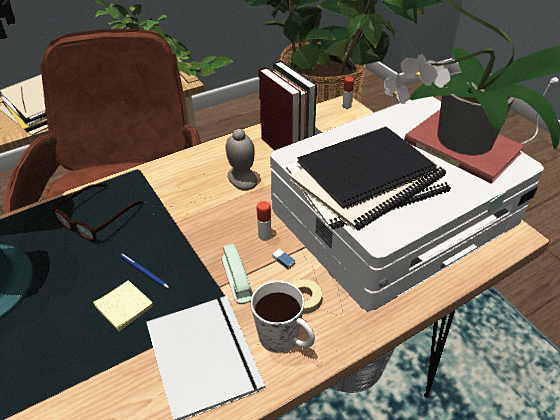

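View pics/top0.png

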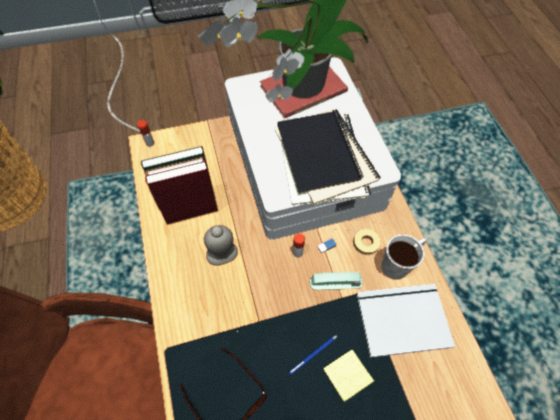

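The side view shows the ornament at about (240,160), with its foot near (241,180), and the dark red book at about (270,110). In the top view the ornament is at about (220,245) and the red cover runs from about (150,170) to (216,220). I'll zoom in on both.

```bash
cat > h.py <<'E'
import numpy as np, cv2
from cell import optics
def ray(n,u,v):
    i=optics.camera_info(n);M=np.array(i["mtx"]);E=np.array(i["extrinsics"])
    p=cv2.undistortPoints(np.array([[[u,v]]],float),M,np.array([i["k1"],0,0,0,0.]))[0,0]
    # note: refine iteratively done by cv2
    d=E[:3,:3]@np.array([p[0],p[1],1]); return E[:3,3],d/np.linalg.norm(d)
def onz(n,u,v,z=0):
    o,d=ray(n,u,v); return o+d*(z-o[2])/d[2]
def proj(n,P):
    i=optics.camera_info(n);M=np.array(i["mtx"]);E=np.linalg.inv(np.array(i["extrinsics"]))
    r,_=cv2.Rodrigues(E[:3,:3]); return cv2.projectPoints(np.array(P,float).reshape(-1,1,3),r,E[:3,3],M,np.array([i["k1"],0,0,0,0.]))[0].reshape(-1,2)
def two(a,b):
    (o1,d1),(o2,d2)=ray("side",*a),ray("top",*b)
    A=np.stack([d1,-d2],1); t=np.linalg.lstsq(A,o2-o1,rcond=None)[0]
    p,q=o1+d1*t[0],o2+d2*t[1]; return (p+q)/2,np.linalg.norm(p-q)
E
python3 - <<'E'
import cv2
a=cv2.imread("pics/side0.png")[55:205,200:340]; cv2.imwrite("pics/zs.png",cv2.resize(a,None,fx=4,fy=4,interpolation=cv2.INTER_CUBIC))
a=cv2.imread("pics/top0.png")[135:275,130:260]; cv2.imwrite("pics/zt.png",cv2.resize(a,None,fx=4,fy=4,interpolation=cv2.INTER_CUBIC))
E
```

```text
(no output)
```

View pics/zs.png

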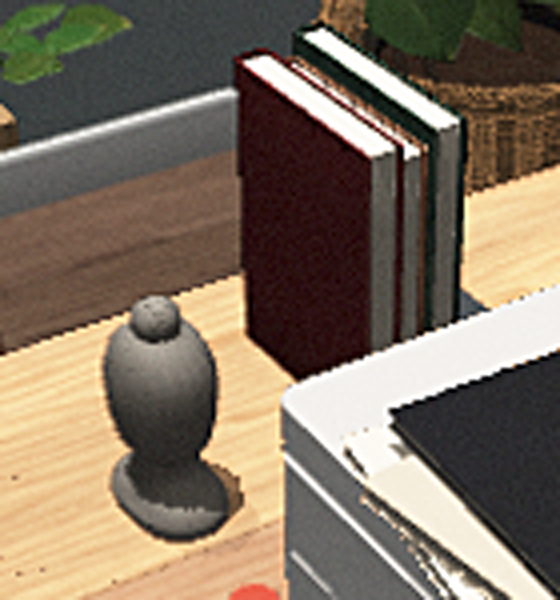

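View pics/zt.png

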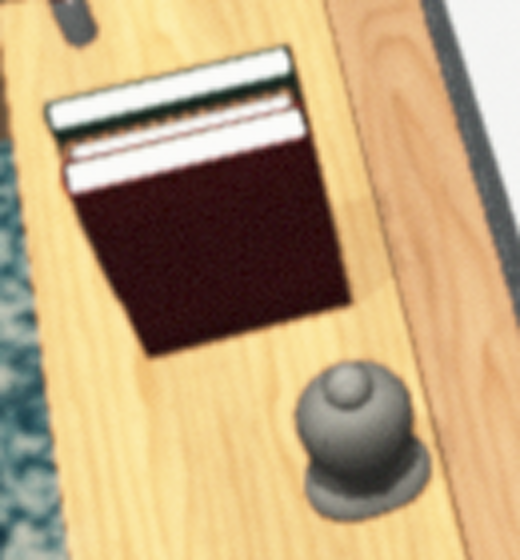

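```bash
python3 - <<'E'
from h import *
z=lambda n,u,v:(200+(u-1.5)/4,55+(v-1.5)/4) if n=="side" else (130+(u-1.5)/4,135+(v-1.5)/4)
L=onz("top",*z("top",150,356));R=onz("top",*z("top",351,302))
print("bottom L,R",L,R,np.linalg.norm(L-R)); 
print("side L",onz("side",*z("side",249,332)))
print("top L,R",two(z("side",236,60),z("top",70,192)),two(z("side",374,155),z("top",305,137)))
m=(L+R)/2; d=(R-L)/np.linalg.norm(R-L); n=np.array([-d[1],d[0],0]); 
print("mid",m,"along",d,"n",n)
k=two(z("side",156,318),z("top",349,386)); print("knob",k)
# foot outline: low-edge points
for p in [(310,487),(308,498),(318,512),(340,521),(365,519),(390,510),(412,495),(425,482),(431,463)]: print("t",p,onz("top",*z("top",*p),0.008)[:2].round(4))
for p in [(112,478),(118,500),(135,520),(155,534),(180,541),(205,535),(225,520),(233,505)]: print("s",p,onz("side",*z("side",*p),0.008)[:2].round(4))
for nme,c in[("glue_s",(264,238)),]: print(nme,onz("side",*c))
E
```

```text
bottom L,R [7.09240318e-01 1.49237750e-01 1.11022302e-16] [0.71833525 0.01438528 0.        ] 0.1351588177364607
side L [0.71047433 0.15039886 0.        ]
top L,R (array([0.7088705 , 0.149161  , 0.19334493]), np.float64(0.00041633400572435933)) (array([0.72087757, 0.0169178 , 0.18995374]), np.float64(0.0048713853548382445))
mid [7.13787785e-01 8.18115160e-02 5.55111512e-17] along [ 6.72907304e-02 -9.97733410e-01 -8.21421083e-16] n [0.99773341 0.06729073 0.        ]
knob (array([0.58876043, 0.02199861, 0.12828735]), np.float64(0.0015319823902554884))
t (310, 487) [0.588  0.0618]
t (308, 498) [0.581  0.0642]
t (318, 512) [0.5702 0.0596]
t (340, 521) [0.561  0.0474]
t (365, 519) [0.5587 0.0322]
t (390, 510) [0.5609 0.0162]
t (412, 495) [0.5675 0.001 ]
t (425, 482) [ 0.5742 -0.0085]
t (431, 463) [ 0.5861 -0.0147]
s (112, 478) [0.566  0.0503]
s (118, 500) [0.5603 0.0302]
s (135, 520) [0.5609 0.0091]
s (155, 534) [ 0.5652 -0.0078]
s (180, 541) [ 0.5747 -0.0204]
s (205, 535) [ 0.5892 -0.023 ]
s (225, 520) [ 0.6051 -0.0171]
s (233, 505) [ 0.6153 -0.0076]
glue_s [ 5.44110360e-01 -1.67471568e-01  1.11022302e-16]
```

```bash
python3 - <<'E'
from h import *
P=[[0.217,0.638,0.239],[0.3,0.4,0.239],[0.45,0.02,0.3],[0.5,0.02,0.2]]
print(proj("side",P).round(),proj("top",P).round())
for z in(0,.1,.2): print(z,onz("top",60,305,z).round(3),onz("top",160,350,z).round(3))
for z in (0.1,0.3): print("chair side",z,onz("side",190,60,z).round(3),onz("side",45,45,z).round(3),onz("side",197,140,z).round(3))
for c in[(264,238),(240,280)]: print(onz("side",*c))
for c in[(143,145),(300,253),(130,150),(150,300)]: print(onz("top",*c))
E
```

```text
[[  7.  29.]
 [ 54.  54.]
 [165.  80.]
 [197. 118.]] [[-187.  520.]
 [   1.  408.]
 [ 219.  255.]
 [ 221.  253.]]
0 [0.551 0.418 0.   ] [0.391 0.201 0.   ]
0.1 [0.509 0.374 0.1  ] [0.365 0.18  0.1  ]
0.2 [0.466 0.33  0.2  ] [0.339 0.158 0.2  ]
chair side 0.1 [0.652 0.465 0.1  ] [0.308 0.817 0.1  ] [0.516 0.088 0.1  ]
chair side 0.3 [0.519 0.07  0.3  ] [0.282 0.312 0.3  ] [ 0.425 -0.19   0.3  ]
[ 5.44110360e-01 -1.67471568e-01  1.11022302e-16]
[ 0.45207722 -0.24141168  0.        ]
[ 9.86870369e-01  1.87640000e-01 -1.11022302e-16]
[ 5.44941978e-01 -1.67259155e-01 -1.11022302e-16]
[0.97719934 0.22572273 0.        ]
[0.51247819 0.21206364 0.        ]
```

```bash
python3 - <<'E'
from h import *
import cv2
print(two((198,130),(165,312)),two((198,140),(165,318)),two((186,85),(60,298)), two((188,60),(45,300)))
a=cv2.imread("pics/side0.png")[0:220,0:280]; cv2.imwrite("pics/zs2.png",cv2.resize(a,None,fx=2.7,fy=2.7))
a=cv2.imread("pics/top0.png")[220:420,0:270]; cv2.imwrite("pics/zt2.png",cv2.resize(a,None,fx=2.8,fy=2.8))
E
```

```text
(array([0.50307427, 0.16727455, 0.05901581]), np.float64(0.09240110235474794)) (array([0.50124957, 0.17517058, 0.02598443]), np.float64(0.09389010331055117)) (array([0.57839214, 0.3964395 , 0.05547237]), np.float64(0.0627537802191533)) (array([0.57392368, 0.39681193, 0.12127564]), np.float64(0.1029968390988724))
```

View pics/zs2.png

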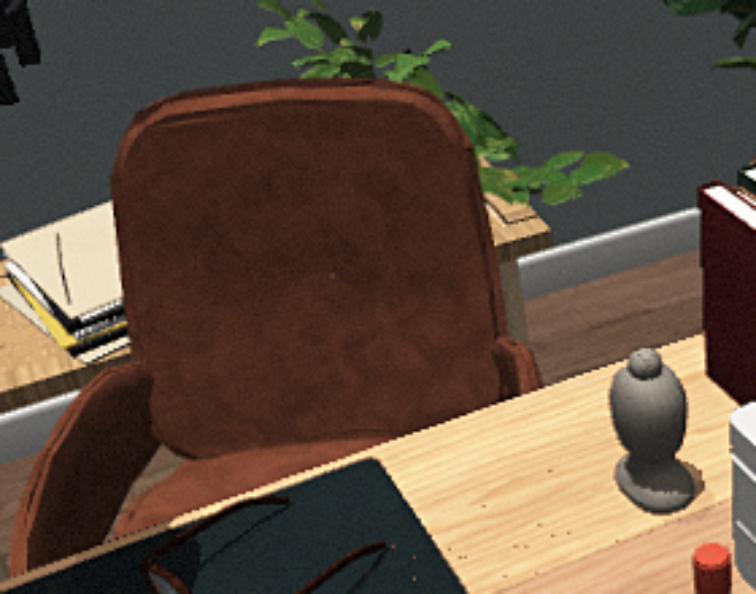

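View pics/zt2.png

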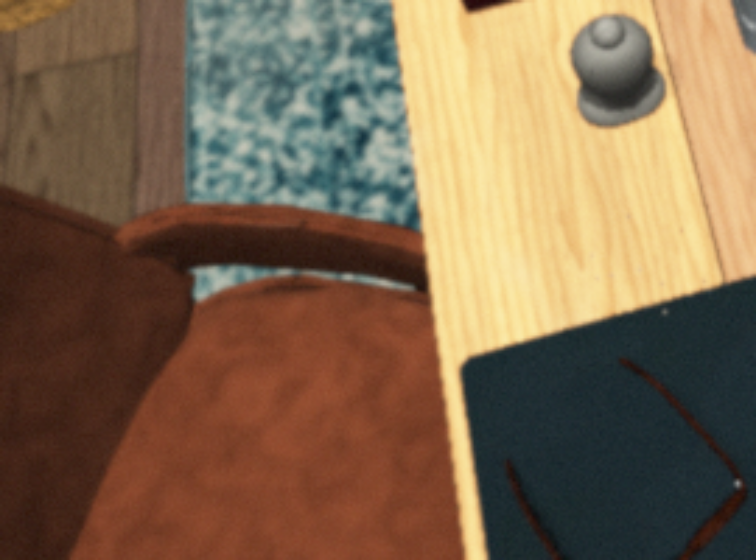

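The gripper fingers show at the top left of the side view, about (10,30). The chair is beyond the desk edge and below tool height. I'll bring the gripper into view behind the ornament and check its shape.

```bash
python3 -m jog '[[88,-420,-510,-50,-0.328],[88,-420,-510,-50,-0.328],[88,-420,-510,-50,-0.328],[88,-420,-510,-50,-0.328],[88,-420,-510,-50,-0.328],[88,-420,-510,-50,-0.328],[88,-420,-510,-50,-0.328],[88,-420,-510,-50,-0.328],[88,-420,-510,-50,-0.328],[88,-420,-510,-50,-0.328],[88,-420,-510,-50,-0.328],[88,-420,-510,-50,-0.328]]'
```

```text
time_s: 1.1
tcp_pos: [0.3933, 0.1707, 0.2764]
orientation: [0.0, -0.0, 1.0, 0.0]
ft_force: [0.8, -0.5, -0.7]
gripper_width: 0.088
```

```bash
python3 - <<'E'
from cell import bot, optics
import cv2
for n in("side","top"):
    im=optics.snapshot(n); cv2.imwrite(f"pics/{n}1.png",im[:,:,::-1])
print(bot.get_state()["tcp_pos"])
E
```

```text
[0.39523878 0.167548   0.27682068]
```

View pics/side1.png

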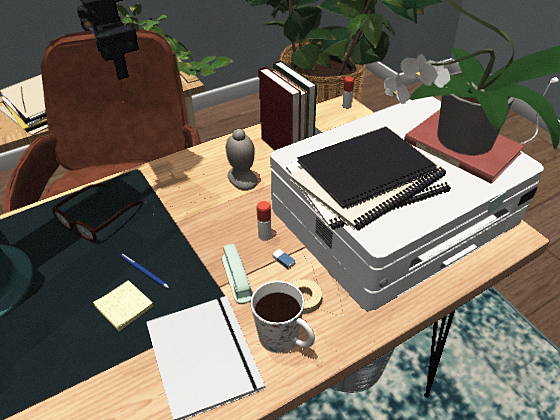

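View pics/top1.png

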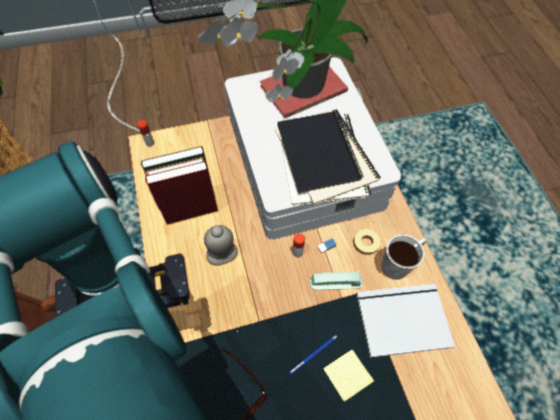

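The gripper is at about (115,40) in the side view. The arm now covers the left part of the top view.

```bash
python3 - <<'E'
import cv2
a=cv2.imread("pics/side1.png")[0:100,60:180]; a=cv2.convertScaleAbs(a,alpha=2.5,beta=20);cv2.imwrite("pics/zs3.png",cv2.resize(a,None,fx=6,fy=6,interpolation=cv2.INTER_CUBIC))
E
```

```text
(no output)
```

View pics/zs3.png

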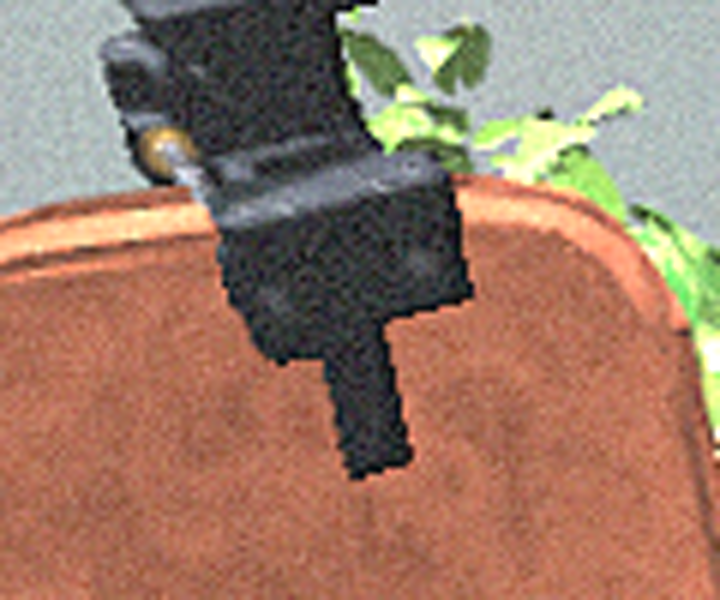

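```bash
python3 - <<'E'
from h import *
x,y,z=0.3952,0.1675,0.2768
print("tip backs",proj("side",[[x-.009,y-.0615,z],[x+.009,y-.0615,z],[x-.009,y-.044,z],[x+.009,y-.044,z]]).round(1))
for h in(.05,.064,.08,.1): print(h,proj("side",[[x-.0375,y-.0935,z+h],[x+.0375,y-.0935,z+h],[x-.0375,y-.075,z+h],[x+.0375,y-.075,z+h]]).round(1).tolist())
# ornament heights: silhouettes along axis, zoom side coords
for h in (0,.02,.04,.06,.08,.1,.12,.141):
    s=proj("side",[[.5885,.022,h]])[0]; t=proj("top",[[.5885,.022,h]])[0]
    print(h,((s-[200,55])*4+1.5).round(),((t-[130,135])*4+1.5).round())
E
```

```text
tip backs [[121.   80.7]
 [129.9  78.3]
 [118.5  77.1]
 [127.3  74.7]]
0.05 [[105.0, 67.5], [144.3, 57.3], [102.4, 63.6], [141.3, 53.6]]
0.064 [[103.2, 60.5], [143.0, 50.3], [100.7, 56.6], [139.9, 46.7]]
0.08 [[101.2, 52.3], [141.4, 42.2], [98.6, 48.5], [138.4, 38.6]]
0.1 [[98.6, 41.7], [139.4, 31.8], [96.0, 38.1], [136.4, 28.4]]
0 [169. 503.] [374. 478.]
0.02 [167. 476.] [371. 464.]
0.04 [165. 448.] [367. 451.]
0.06 [162. 420.] [363. 437.]
0.08 [160. 391.] [359. 422.]
0.1 [158. 362.] [355. 407.]
0.12 [155. 332.] [351. 392.]
0.141 [153. 299.] [346. 375.]
```

The gripper body is as wide as specified: from the finger to the body edge is at least 20 mm, and it starts 64 mm above the tip. With the tool exactly vertical the body would meet the head before a fingertip meets the foot, so a tilt would help. I'll make a cheap test in free space of what the arm does at its inner reach limit.

```bash
python3 -m jog '[[88,40,0,-20,0],[88,80,0,-20,0],[88,110,0,-20,0],[88,130,0,-20,0],[88,130,0,-20,0]]'; python3 -c "
from cell import bot
s=bot.get_state();print(s['joints'],s['dq'])"
```

```text
time_s: 1.62
tcp_pos: [0.2604, 0.1729, 0.2961]
orientation: [-0.0, -0.001, 1.0, 0.0]
ft_force: [0.2, 0.3, 0.4]
gripper_width: 0.088
[ 5.05036537e-01 -5.12837522e-01  2.19008332e+00  1.16481965e-03
  1.46455367e+00 -1.06847539e+00] [-0.02998127  0.05994989 -0.0413896  -0.02249719 -0.07164769 -0.04534507]
```

```bash
python3 -m jog '[[88,-200,-440,-20,0],[88,-200,-440,-20,0],[88,-200,-440,-20,0],[88,-200,-440,-20,0],[88,-200,-440,-20,0],[88,-200,-440,-20,0],[88,-200,-440,-20,0],[88,-200,-440,-20,0],[88,-200,-440,-20,0],[88,-200,-440,-20,0],[88,-200,-440,-20,0],[88,-200,-440,-20,0]]'; python3 -m jog '[[88,150,-480,0,0],[88,150,-480,0,0],[88,150,-480,0,0],[88,150,-480,0,0],[88,150,-480,0,0],[88,150,-480,0,0],[88,150,-480,0,0],[88,150,-480,0,0],[88,150,-480,0,0],[88,150,-480,0,0],[88,150,-480,0,0],[88,150,-480,0,0]]';  python3 -c "
from cell import bot
s=bot.get_state();print(s['joints'],s['dq'])"
```

```text
time_s: 2.62
tcp_pos: [0.4653, -0.2714, 0.3152]
orientation: [-0.0, 0.001, 1.0, -0.0]
ft_force: [0.0, -0.5, -0.6]
gripper_width: 0.0876
time_s: 3.62
tcp_pos: [0.3923, -0.6666, 0.3107]
orientation: [-0.016, 0.035, 0.999, -0.01]
ft_force: [-0.4, -0.0, 0.2]
gripper_width: 0.0877
[-1.05467918  0.42478094  1.26314283 -0.03742071  1.45309562 -2.55154566] [-0.08463971  0.36289694 -0.48159035 -0.0308533   0.1197058   0.00141522]
```

Joint 6 reached its limit, and the tool took up a slight tilt. I'll move off the limit and see whether the tilt stays.

```bash
python3 -m jog '[[88,0,40,0,0],[88,0,80,0,0],[88,0,80,0,0]]';  python3 -c "
from cell import bot
s=bot.get_state();print(s['joints'],s['orientation'])"
```

```text
time_s: 3.87
tcp_pos: [0.3981, -0.5787, 0.306]
orientation: [-0.017, 0.033, 0.999, -0.005]
ft_force: [-0.0, -0.7, 0.4]
gripper_width: 0.0878
[-0.98708117  0.29357538  1.44489503 -0.03474334  1.41483506 -2.48597651] [-0.017357    0.03313987  0.99928652 -0.00518973]
```

The tilt stays once the joint is off its limit, so I can build up the lean I need by reaching up and out at an azimuth near the push direction. Helper next.

```bash
cat >> h.py <<'E'
from scipy.spatial.transform import Rotation as Ro
def st():
    from cell import bot
    s=bot.get_state(); q=s["orientation"]; return s,np.array(s["tcp_pos"]),Ro.from_quat([q[1],q[2],q[3],q[0]]).as_matrix()
def to(P):
    s,p,R=st(); d=R.T@(np.array(P)-p)*1000; return d.round(1)
def rep():
    s,p,R=st(); z=R[:,2]; print("t",round(s["time_s"],2),"p",p.round(4),"tilt",np.degrees(np.arccos(-z[2])).round(2),"az",np.degrees(np.arctan2(z[1],z[0])).round(1),"ytool",R[:,1].round(3),"q",np.array(s["joints"]).round(3),"F",np.array(s["ft_force"]).round(2))
E
python3 -c "
from h import *
rep();print(to([.62,.11,.45]))
print(onz('top',10,170,-.7))
print(two((435,88),(237,12)),two((398,60),(285,70)))"
```

```text
t 3.87 p [ 0.3981 -0.5787  0.306 ] tilt 2.08 az -165.3 ytool [ 0.066  0.998 -0.012] q [-0.987  0.294  1.445 -0.035  1.415 -2.486] F [-0.03 -0.66  0.39]
[-170.6  700.1 -158.1]
[ 1.59534961  0.96260948 -0.7       ]
(array([ 1.03029892, -0.13527468,  0.25978941]), np.float64(0.13729924526461895)) (array([ 0.81823344, -0.19161048,  0.33819631]), np.float64(0.007259921277895897))
```

```bash
python3 -m jog '[[60,-170,700,-158,0],[60,-170,700,-158,0],[60,-170,700,-158,0],[60,-170,700,-158,0],[60,-170,700,-158,0],[60,-170,700,-158,0],[60,-170,700,-158,0],[60,-170,700,-158,0],[60,-170,700,-158,0],[60,-170,700,-158,0],[60,-170,700,-158,0],[60,-170,700,-158,0]]';  python3 -c "
from h import *
rep();print(to([.62,.11,.6]))"
```

```text
time_s: 4.87
tcp_pos: [0.5493, -0.1152, 0.4048]
orientation: [-0.015, 0.034, 0.999, -0.011]
ft_force: [1.1, 0.1, -1.0]
gripper_width: 0.0598
t 4.87 p [ 0.5493 -0.1152  0.4048] tilt 2.09 az -146.3 ytool [ 0.068  0.997 -0.022] q [-0.235  0.007  1.595 -0.027  1.565 -1.737] F [ 1.06  0.13 -1.03]
[ -49.4  225.1 -201.8]
```

```bash
python3 -m jog '[[60,-80,230,-450,0],[60,-80,230,-450,0],[60,-80,230,-450,0],[60,-80,230,-450,0],[60,-80,230,-450,0],[60,-80,230,-450,0],[60,-80,230,-450,0],[60,-80,230,-450,0],[60,-80,230,-450,0],[60,-80,230,-450,0],[60,-80,230,-450,0],[60,-80,230,-450,0]]';  python3 -c "
from h import *
rep()"
```

```text
time_s: 5.87
tcp_pos: [0.6234, 0.0954, 0.7629]
orientation: [-0.012, 0.034, 0.999, -0.01]
ft_force: [2.2, -0.1, -1.4]
gripper_width: 0.0601
t 5.87 p [0.6234 0.0954 0.7629] tilt 1.76 az -142.5 ytool [ 0.067  0.998 -0.02 ] q [ 0.121  0.477  0.316 -0.023  2.375 -1.399] F [ 2.21 -0.08 -1.37]
```

```bash
python3 -m jog '[[60,-40,0,0,0],[60,-80,0,0,0],[60,-120,0,0,0],[60,-120,0,0,0]]';  python3 -c "
from h import *
rep()"
```

```text
time_s: 6.2
tcp_pos: [0.6923, 0.0806, 0.7196]
orientation: [0.006, 0.034, 0.999, -0.007]
ft_force: [0.4, 1.1, -0.4]
gripper_width: 0.06
t 6.2 p [0.6923 0.0806 0.7196] tilt 1.06 az -54.8 ytool [ 0.069  0.998 -0.014] q [ 0.088  0.544  0.313 -0.021  2.276 -1.428] F [ 0.42  1.13 -0.42]
```

```bash
python3 -m jog '[[60,-300,0,-180,0],[60,-300,0,-180,0],[60,-300,0,-180,0],[60,-300,0,-180,0],[60,-300,0,-180,0],[60,-300,0,-180,0]]';  python3 -c "
from h import *
rep()"
```

```text
time_s: 6.7
tcp_pos: [0.7365, 0.0591, 0.6911]
orientation: [0.019, 0.034, 0.999, -0.006]
ft_force: [0.4, -0.0, -0.9]
gripper_width: 0.0602
t 6.7 p [0.7365 0.0591 0.6911] tilt 2.31 az -18.6 ytool [ 0.069  0.998 -0.01 ] q [ 0.053  0.585  0.311 -0.019  2.208 -1.46 ] F [ 0.38 -0.01 -0.92]
```

The reach limit tilts the tool only slowly. The joint-6 limit couples into a sideways tilt much more efficiently. With the arm at an azimuth of about 95° and joint 6 at its lower limit, the lean should point towards +x, so I'll go there at a safe height.

```bash
python3 -c "
from h import *
print(to([-.05,.6,.45]))"
```

```text
[830.5 487.8 203.9]
```

```bash
python3 -m jog '[[60,830,488,204,-1.45],[60,830,488,204,-1.45],[60,830,488,204,-1.45],[60,830,488,204,-1.45],[60,830,488,204,-1.45],[60,830,488,204,-1.45],[60,830,488,204,-1.45],[60,830,488,204,-1.45],[60,830,488,204,-1.45],[60,830,488,204,-1.45],[60,830,488,204,-1.45],[60,830,488,204,-1.45]]';  python3 -c "
from h import *
rep();print(to([-.05,.6,.45]))"
```

```text
time_s: 7.7
tcp_pos: [0.3437, 0.329, 0.5724]
orientation: [0.011, -0.639, 0.769, -0.017]
ft_force: [0.4, 1.4, 0.1]
gripper_width: 0.0599
t 7.7 p [0.3437 0.329  0.5724] tilt 2.34 az -16.3 ytool [-0.982  0.182 -0.041] q [ 0.736 -0.15   1.442 -0.036  1.828 -2.231] F [0.42 1.43 0.05]
[-195.   441.1  103.8]
```

```bash
python3 -m jog '[[60,-195,441,104,-1.45],[60,-195,441,104,-1.45],[60,-195,441,104,-1.45],[60,-195,441,104,-1.45],[60,-195,441,104,-1.45],[60,-195,441,104,-1.45],[60,-195,441,104,-1.45],[60,-195,441,104,-1.45],[60,-195,441,104,-1.45],[60,-195,441,104,-1.45],[60,-195,441,104,-1.45],[60,-195,441,104,-1.45]]';  python3 -c "
from h import *
rep();print(to([-.05,.6,.45]))"
```

```text
time_s: 8.7
tcp_pos: [-0.0959, 0.5967, 0.441]
orientation: [-0.005, 0.976, -0.214, 0.04]
ft_force: [-0.1, -0.4, -1.7]
gripper_width: 0.0597
t 8.7 p [-0.0959  0.5967  0.441 ] tilt 4.68 az -5.1 ytool [-0.417 -0.909 -0.027] q [ 1.733  0.089  1.447 -0.079  1.626 -2.552] F [-0.06 -0.4  -1.65]
[ 40.8 -22.3  -5.2]
```

```bash
python3 -m jog '[[60,0,0,-41,0],[60,0,0,-82,0],[60,0,0,-123,0],[60,0,0,-164,-0.1],[60,0,0,-205,-0.2],[60,0,0,-240,-0.3],[60,0,0,-240,-0.4],[60,0,0,-240,-0.5],[60,0,0,-240,-0.6]]';  python3 -c "
from h import *
rep();print(to([-.05,.6,.7]))"
```

```text
time_s: 9.45
tcp_pos: [-0.2305, 0.5448, 0.6665]
orientation: [-0.009, 0.993, -0.113, 0.04]
ft_force: [-0.0, 0.7, -0.5]
gripper_width: 0.06
t 9.45 p [-0.2305  0.5448  0.6665] tilt 4.74 az 6.4 ytool [-0.223 -0.974 -0.027] q [ 1.975  0.18   0.931 -0.09   2.053 -2.552] F [-0.04  0.66 -0.51]
[165.5 -95.  -18. ]
```

Spin at the joint-6 limit mostly costs position, not tilt, so the reach limit (joint 3) is the usable way. I'll check that the space ahead is free and go there, unspinning on the way.

```bash
python3 -c "
from h import *
for px in [(270,20),(300,40),(340,30),(410,20)]:
    o,d=ray('side',*px)
    for y in (0.2,.35,.5,.7,.9):
        p=o+d*(y-o[1])/d[1]; print(px,p.round(2),proj('top',[p])[0].round())
print(to([.85,.17,.55]))"
```

```text
(270, 20) [0.77 0.2  0.28] [108. 140.]
(270, 20) [0.85 0.35 0.21] [ 49. 144.]
(270, 20) [0.93 0.5  0.14] [ -1. 148.]
(270, 20) [1.04 0.7  0.05] [-57. 152.]
(270, 20) [ 1.15  0.9  -0.04] [-103.  156.]
(300, 40) [0.85 0.2  0.21] [117. 132.]
(300, 40) [0.95 0.35 0.13] [ 65. 135.]
(300, 40) [1.04 0.5  0.06] [ 21. 138.]
(300, 40) [ 1.16  0.7  -0.05] [-27. 141.]
(300, 40) [ 1.29  0.9  -0.15] [-68. 144.]
(340, 30) [0.97 0.2  0.21] [114.  95.]
(340, 30) [1.09 0.35 0.13] [65. 96.]
(340, 30) [1.2  0.5  0.06] [24. 98.]
(340, 30) [ 1.35  0.7  -0.05] [-22.  99.]
(340, 30) [ 1.49  0.9  -0.15] [-59. 100.]
(410, 20) [1.21 0.2  0.19] [111.  38.]
(410, 20) [1.36 0.35 0.11] [68. 37.]
(410, 20) [1.51 0.5  0.03] [32. 36.]
(410, 20) [ 1.71  0.7  -0.08] [-8. 35.]
(410, 20) [ 1.9   0.9  -0.19] [-40.  35.]
[1124.6  127.   201.5]
```

```bash
python3 -m jog '[[60,1125,127,250,1.5],[60,1125,127,250,1.5],[60,1125,127,250,1.5],[60,1125,127,250,1.5],[60,1125,127,250,1.5],[60,1125,127,250,1.5],[60,1125,127,250,1.5],[60,1125,127,250,1.5],[60,1125,127,250,1.5],[60,1125,127,250,1.5],[60,1125,127,250,1.5],[60,1125,127,250,1.5]]';  python3 -c "
from h import *
rep();print(to([.85,.17,.42]))"
```

```text
time_s: 10.45
tcp_pos: [0.2396, 0.3812, 0.5954]
orientation: [0.035, -0.646, 0.762, -0.025]
ft_force: [0.6, 0.4, 1.2]
gripper_width: 0.06
t 10.45 p [0.2396 0.3812 0.5954] tilt 4.89 az 5.2 ytool [-0.983  0.163 -0.082] q [ 1.005 -0.204  1.447 -0.07   1.846 -1.994] F [0.58 0.39 1.23]
[ 113.4 -620.1  225. ]
```

```bash
python3 -m jog '[[60,125,-725,230,1.2],[60,125,-725,230,1.2],[60,125,-725,230,1.2],[60,125,-725,230,1.2],[60,125,-725,230,1.2],[60,125,-725,230,1.2],[60,125,-725,230,1.2],[60,125,-725,230,1.2],[60,125,-725,230,1.2],[60,125,-725,230,1.2],[60,125,-725,230,1.2],[60,125,-725,230,1.2]]';  python3 -c "
from h import *
rep();print(to([.95,.2,.42]))"
```

```text
time_s: 11.45
tcp_pos: [0.7026, 0.2285, 0.4832]
orientation: [0.043, -0.106, 0.993, -0.001]
ft_force: [0.3, 0.7, 0.1]
gripper_width: 0.0597
t 11.45 p [0.7026 0.2285 0.4832] tilt 4.87 az 4.2 ytool [-0.211  0.977 -0.012] q [ 0.289  0.297  1.128 -0.018  1.634 -1.497] F [0.32 0.68 0.08]
[-229.6  -79.2   83.8]
```

```bash
python3 -m jog '[[60,-585,-96,-40,0],[60,-585,-96,-40,0],[60,-585,-96,-40,0],[60,-585,-96,-40,0],[60,-585,-96,-40,0],[60,-585,-96,-40,0],[60,-585,-96,-40,0],[60,-585,-96,-40,0],[60,-585,-96,-40,0],[60,-585,-96,-40,0],[60,-585,-96,-40,0],[60,-585,-96,-40,0]]';  python3 -c "
from h import *
rep();print(to([1.4,.27,.6]))"
```

```text
time_s: 12.45
tcp_pos: [0.9427, 0.2094, 0.4431]
orientation: [0.061, -0.106, 0.992, 0.0]
ft_force: [0.6, 0.4, -0.5]
gripper_width: 0.06
t 12.45 p [0.9427 0.2094 0.4431] tilt 6.97 az 6.5 ytool [-0.211  0.977 -0.012] q [ 0.196  0.886  0.311 -0.01   1.823 -1.591] F [ 0.62  0.42 -0.51]
[-475.3  -39.2  -99.8]
```

```bash
python3 -m jog '[[60,-475,-40,-120,0],[60,-475,-40,-120,0],[60,-475,-40,-120,0],[60,-475,-40,-120,0],[60,-475,-40,-120,0],[60,-475,-40,-120,0],[60,-475,-40,-120,0],[60,-475,-40,-120,0],[60,-475,-40,-120,0],[60,-475,-40,-120,0],[60,-475,-40,-120,0],[60,-475,-40,-120,0]]';  python3 -c "
from h import *
rep();print(to([1.4,.27,.6]))"
```

```text
time_s: 13.45
tcp_pos: [0.9775, 0.1935, 0.4088]
orientation: [0.077, -0.106, 0.991, 0.002]
ft_force: [0.6, 1.1, -0.2]
gripper_width: 0.06
t 13.45 p [0.9775 0.1935 0.4088] tilt 8.85 az 7.5 ytool [-0.211  0.977 -0.013] q [ 0.173  0.925  0.311 -0.006  1.752 -1.614] F [ 0.6   1.09 -0.24]
[-453.3  -16.9 -123. ]
```

```bash
for i in 1; do python3 -m jog '[[60,-400,-20,-120,0],[60,-400,-20,-120,0]]'; done;  python3 -c "
from h import *
rep()"; python3 -m jog '[[60,-400,-20,-120,0]]' >/dev/null; python3 -c "
from h import *
rep()"
```

```text
time_s: 13.62
tcp_pos: [0.9894, 0.1936, 0.4115]
orientation: [0.095, -0.106, 0.99, 0.003]
ft_force: [0.1, 0.3, 0.2]
gripper_width: 0.0599
t 13.62 p [0.9894 0.1936 0.4115] tilt 10.9 az 8.2 ytool [-0.211  0.977 -0.013] q [ 0.17   0.924  0.311 -0.005  1.717 -1.616] F [0.15 0.32 0.16]
t 13.7 p [0.9974 0.1941 0.4143] tilt 12.36 az 8.5 ytool [-0.211  0.977 -0.014] q [ 0.169  0.923  0.311 -0.004  1.692 -1.617] F [ 0.08  0.12 -0.62]
```

Tilt builds by about 1.5° per call, so single-row calls are efficient.

```bash

python3 -m jog '[[60,-400,-20,-50,0]]' >/dev/null
python3 -m jog '[[60,-400,-20,-50,0]]' >/dev/null
python3 -m jog '[[60,-400,-20,-50,0]]' >/dev/null
python3 -m jog '[[60,-400,-20,-50,0]]' >/dev/null
python3 -m jog '[[60,-400,-20,-50,0]]' >/dev/null
python3 -m jog '[[60,-400,-20,-50,0]]' >/dev/null
python3 -c "
from h import *
rep()"
```

```text
t 14.2 p [1.0567 0.1992 0.4263] tilt 22.29 az 9.5 ytool [-0.21   0.978 -0.018] q [ 1.630e-01  9.290e-01  3.110e-01  1.000e-03  1.513e+00 -1.623e+00] F [-0.19  0.96  0.29]
```

```bash

python3 -m jog '[[60,-400,-20,0,0]]' >/dev/null
python3 -m jog '[[60,-400,-20,0,0]]' >/dev/null
python3 -m jog '[[60,-400,-20,0,0]]' >/dev/null
python3 -m jog '[[60,-400,-20,0,0]]' >/dev/null
python3 -m jog '[[60,-400,-20,0,0]]' >/dev/null
python3 -m jog '[[60,-400,-20,0,0]]' >/dev/null
python3 -c "
from h import *
rep(); print(to([.40,0.0,.25]))
s,p,R=st(); print(R.round(3))"
```

```text
t 14.7 p [1.1104 0.2044 0.4503] tilt 32.2 az 9.9 ytool [-0.207  0.978 -0.023] q [ 0.158  0.932  0.311  0.008  1.337 -1.628] F [-0.96 -0.11  0.9 ]
[ 731.4  -48.2 -222.1]
[[-0.826 -0.207  0.525]
 [-0.187  0.978  0.091]
 [-0.532 -0.023 -0.846]]
```

```bash
python3 - <<'E'
from h import *
z=lambda n,u,v:(200+(u-1.5)/4,55+(v-1.5)/4) if n=="side" else (130+(u-1.5)/4,135+(v-1.5)/4)
T=[(310,487),(308,498),(318,512),(340,521),(365,519),(390,510),(412,495),(425,482),(431,463)]
S=[(112,478),(118,500),(135,520),(155,534),(180,541),(205,535),(225,520),(233,505)]
for h in(.004,.01):
  P=np.array([onz("top",*z("top",*p),h)[:2] for p in T]+[onz("side",*z("side",*p),h)[:2] for p in S],np.float32)
  print(h,cv2.fitEllipse(P*1000))
print(to([.46,-.01,.25]))
E
```

```text
0.004 ((590.1996459960938, 22.692903518676758), (58.720584869384766, 84.13492584228516), 11.196257591247559)
0.01 ((588.2017211914062, 20.032297134399414), (59.97197723388672, 89.16351318359375), 8.228021621704102)
[ 683.7  -70.4 -191.6]
```

The ellipse fit puts the foot at about (0.590, 0.022) with its short axis at roughly 11° azimuth, which matches the tool facing of 10 to 12°. I'll move behind it with a fork opening of 55 mm.

```bash
python3 -m jog '[[55,684,-70,-192,0],[55,684,-70,-192,0],[55,684,-70,-192,0],[55,684,-70,-192,0],[55,684,-70,-192,0],[55,684,-70,-192,0],[55,684,-70,-192,0],[55,684,-70,-192,0],[55,684,-70,-192,0],[55,684,-70,-192,0],[55,684,-70,-192,0],[55,684,-70,-192,0]]';  python3 -c "
from h import *
rep();print(to([.47,0,.2]))"
```

```text
time_s: 15.7
tcp_pos: [0.6857, 0.0647, 0.3219]
orientation: [0.277, -0.103, 0.955, 0.018]
ft_force: [0.0, -0.7, 0.9]
gripper_width: 0.0549
t 15.7 p [0.6857 0.0647 0.3219] tilt 32.22 az 9.8 ytool [-0.207  0.978 -0.023] q [ 0.017 -0.074  1.915  0.121  0.747 -1.835] F [ 0.05 -0.7   0.91]
[255.1 -15.7 -16.1]
```

```bash
python3 -m jog '[[55,255,-16,-16,0],[55,255,-16,-16,0],[55,255,-16,-16,0],[55,255,-16,-16,0],[55,255,-16,-16,0],[55,255,-16,-16,0],[55,255,-16,-16,0]]';  python3 -c "
from h import *
rep();print(to([.515,.008,.05]))
import cv2
cv2.imwrite('pics/side2.png',optics.snapshot('side')[:,:,::-1])"
```

```text
time_s: 16.28
tcp_pos: [0.4634, 0.0006, 0.1921]
orientation: [0.271, -0.103, 0.957, 0.019]
ft_force: [-0.8, 0.3, -1.0]
gripper_width: 0.055
t 16.28 p [0.4634 0.0006 0.1921] tilt 31.51 az 10.2 ytool [-0.208  0.978 -0.019] q [-0.193 -0.465  2.446  0.312  0.665 -2.176] F [-0.77  0.28 -1.  ]
[ 29.9  -0.8 148.3]
```

View pics/side2.png

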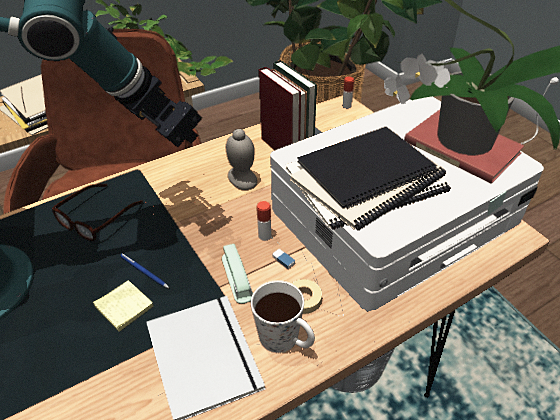

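The gripper is near (180,130), leaning forward correctly, and the scene is undisturbed. Now I'll lower it behind the foot.

```bash
python3 -c "
from h import *
print(to([.525,.011,.03]))"; python3 -m jog '[[55,8,0,37,0],[55,16,0,73,0],[55,24,-1,109,0],[55,32,-1,146,0],[55,35,-1,164,0],[55,35,-1,169,0],[55,35,-1,169,0]]';  python3 -c "
from h import *
rep();print(to([.53,.012,.01]))"
```

```text
[ 35.8   1.8 171.6]
time_s: 16.92
tcp_pos: [0.534, 0.0118, 0.0428]
orientation: [0.273, -0.102, 0.957, 0.014]
ft_force: [0.9, -0.0, 0.6]
gripper_width: 0.0552
t 16.92 p [0.534  0.0118 0.0428] tilt 31.68 az 9.1 ytool [-0.204  0.979 -0.028] q [-0.116 -0.019  2.453  0.702  0.223 -2.551] F [ 0.86 -0.03  0.58]
[20.5  1.9 25.9]
```

```bash
python3 -m jog '[[55,10,0,13,0],[55,20,1,26,0],[55,20,1,26,0],[55,20,1,26,0]]';  python3 -c "
from h import *
rep();print(to([.53,.012,.01]))"
```

```text
time_s: 17.25
tcp_pos: [0.5305, 0.0172, 0.0213]
orientation: [0.266, -0.1, 0.959, 0.007]
ft_force: [0.5, 0.0, -0.3]
gripper_width: 0.0554
t 17.25 p [0.5305 0.0172 0.0213] tilt 30.86 az 7.5 ytool [-0.195  0.98  -0.039] q [-0.086  0.026  2.462  0.725  0.167 -2.551] F [ 0.48  0.04 -0.32]
[ 7.2 -4.6  9.1]
```

```bash
python3 -m jog '[[55,6,-3,9,0],[55,6,-5,10,0],[55,6,-5,10,0]]';  python3 -c "
from h import *
rep();print(to([.53,.012,.01]))
cv2.imwrite('pics/side3.png',cv2.resize(optics.snapshot('side')[60:220,120:330,::-1],None,fx=3.5,fy=3.5,interpolation=cv2.INTER_CUBIC))"
```

```text
time_s: 17.5
tcp_pos: [0.5311, 0.0141, 0.013]
orientation: [0.261, -0.098, 0.96, 0.004]
ft_force: [-0.1, 0.7, -0.5]
gripper_width: 0.0549
t 17.5 p [0.5311 0.0141 0.013 ] tilt 30.32 az 6.7 ytool [-0.19   0.981 -0.043] q [-0.086  0.048  2.458  0.725  0.154 -2.551] F [-0.07  0.65 -0.47]
[ 2.8 -1.7  2. ]
```

View pics/side3.png

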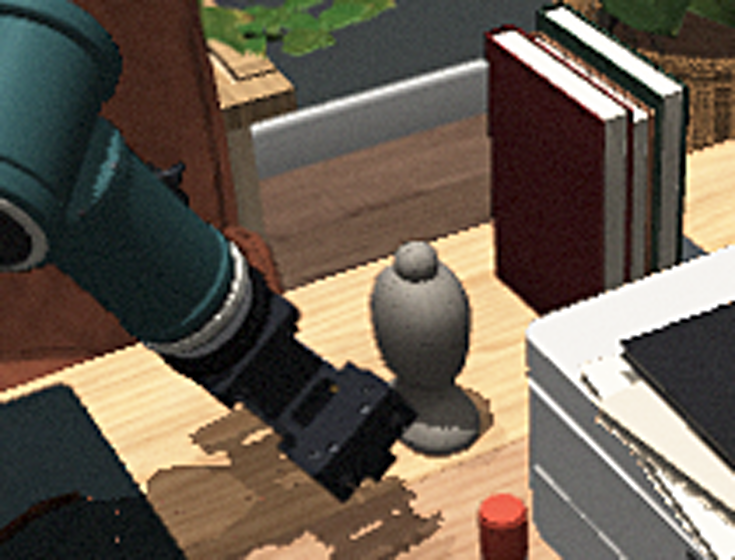

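The tilted gripper sits behind the foot, with its near end at about (350,480) in the zoom. The ornament is upright and untouched. Now a first short push.

```bash
python3 -c "
from h import *
print(to([.56,.0195,.012]),to([.58,.027,.012]))"
```

```text
[-25.1  -0.2  15.7] [-43.4   3.4  26.2]
```

```bash
python3 -m jog '[[55,-8,0,5,0],[55,-16,0,10,0],[55,-21,0,13,0],[55,-25,0,16,0],[55,-29,1,18,0],[55,-33,1,20,0],[55,-38,2,23,0],[55,-43,3,26,0],[55,-43,3,26,0]]';  python3 -c "
from h import *
rep()
cv2.imwrite('pics/side4.png',cv2.resize(optics.snapshot('side')[60:220,120:330,::-1],None,fx=3.5,fy=3.5,interpolation=cv2.INTER_CUBIC))"
```

```text
time_s: 18.3
tcp_pos: [0.5797, 0.0272, 0.0112]
orientation: [0.261, -0.098, 0.96, 0.004]
ft_force: [-0.9, -0.2, 0.3]
gripper_width: 0.0547
t 18.3 p [0.5797 0.0272 0.0112] tilt 30.23 az 6.8 ytool [-0.19   0.981 -0.043] q [-0.044  0.138  2.36   0.593  0.146 -2.384] F [-0.91 -0.17  0.32]
```

View pics/side4.png

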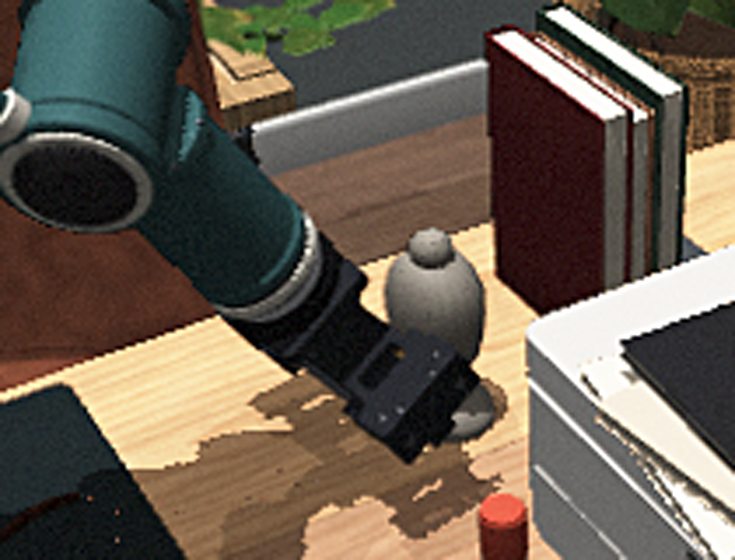

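The ornament slid and stayed upright: the knob moved from (415,260) to (431,245). I'll work out the next step from its position.

```bash
cat >> h.py <<'E'
def knob(u,v,x0=120,y0=60,f=3.5): 
    k=(f-1)/2
    return onz("side",x0+(u-k)/f,y0+(v-k)/f,.1285)
E
python3 -c "
from h import *
a,b=knob(415,260),knob(431,245);print(a,b,b-a)
c=np.array([.590,.0225])+(b-a)[:2];print('centre',c,'to go',np.array([.6838,.079])-c)
print(to([.615,.051,.011]))"
```

```text
[0.58909274 0.02329408 0.1285    ] [0.60498655 0.03297073 0.1285    ] [0.01589381 0.00967665 0.        ]
centre [0.60589381 0.03217665] to go [0.07790619 0.04682335]
[-34.6  16.6  19.3]
```

```bash
python3 -c "
from h import *
print(to([.63,.0575,.0115]))"
```

```text
[-48.7  20.1  26.8]
```

```bash
python3 -m jog '[[55,-6,2.5,3,0],[55,-12,5,6.5,0],[55,-18,7.5,10,0],[55,-24,10,13,0],[55,-30,12.5,16.5,0],[55,-36,15,20,0],[55,-42,17.5,23,0],[55,-48,20,26.5,0],[55,-48,20,26.5,0]]';  python3 -c "
from h import *
rep()
cv2.imwrite('pics/side5.png',cv2.resize(optics.snapshot('side')[60:220,120:330,::-1],None,fx=3.5,fy=3.5,interpolation=cv2.INTER_CUBIC))
cv2.imwrite('pics/top5.png',cv2.resize(optics.snapshot('top')[130:280,120:300,::-1],None,fx=4,fy=4,interpolation=cv2.INTER_CUBIC))"
```

```text
time_s: 19.1
tcp_pos: [0.6295, 0.0574, 0.0115]
orientation: [0.261, -0.098, 0.96, 0.004]
ft_force: [-0.1, -0.2, 1.2]
gripper_width: 0.0554
t 19.1 p [0.6295 0.0574 0.0115] tilt 30.24 az 6.8 ytool [-0.19   0.981 -0.043] q [ 0.027  0.219  2.256  0.32   0.147 -2.052] F [-0.13 -0.16  1.2 ]
```

View pics/side5.png

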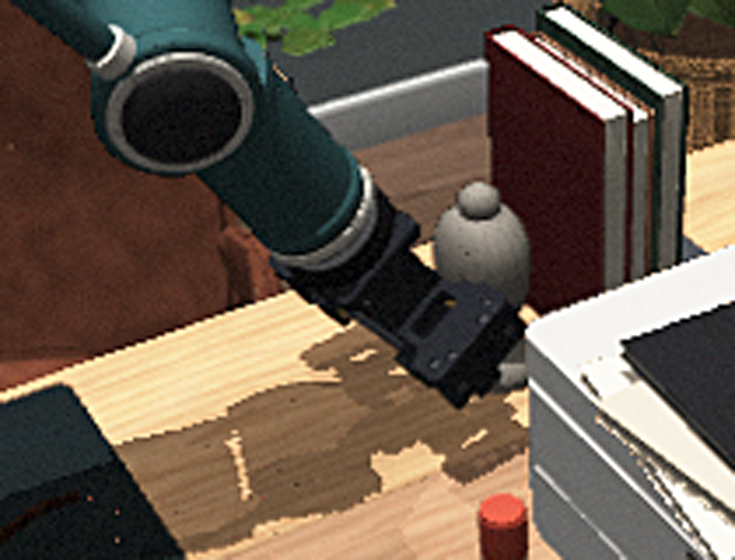

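View pics/top5.png

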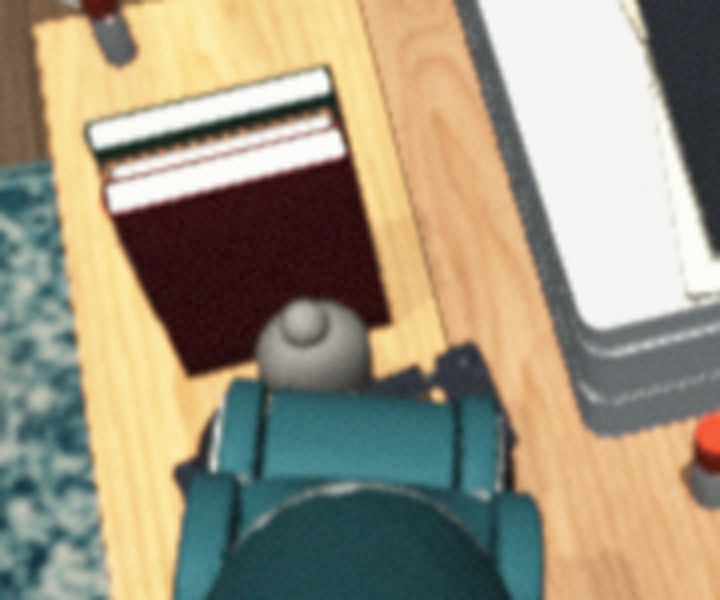

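Side view: knob at (480,201), ornament upright. Top view: knob at (305,322), with the gripper end at (510,440) still clear of the printer edge near (580,430).

```bash
python3 -c "
from h import *
a,b=knob(415,260),knob(480,201);d=(b-a)[:2]
c=np.array([.590,.0225])+d;print('centre',c,'to go',np.array([.6838,.079])-c)
t=onz('top',120+(305-1.5)/4,130+(322-1.5)/4,.1285); print('top knob',t)
print(two((120+(480-1.25)/3.5,60+(201-1.25)/3.5),(120+(305-1.5)/4,130+(322-1.5)/4)))
# cover corners again
L=onz('top',120+(189-1.5)/4,130+(376-1.5)/4); R=onz('top',120+(389-1.5)/4,130+(322-1.5)/4); print(L,R)
print(to([.6295+.02,.0574+.012,.0115]))"
```

```text
centre [0.65579744 0.06122935] to go [0.02800256 0.01777065]
top knob [0.65331417 0.05992152 0.1285    ]
(array([0.65325323, 0.05981084, 0.1297717 ]), np.float64(0.0012259008425316111))
[ 7.09395909e-01  1.49872704e-01 -1.11022302e-16] [0.71865262 0.01568278 0.        ]
[-19.9   8.1  11. ]
```

```bash
python3 -m jog '[[55,-4,2.2,2.2,0],[55,-8,4.4,4.4,0],[55,-12,6.6,6.6,0],[55,-16,8.8,8.8,0],[55,-20,11,11,0],[55,-22.8,12.8,12.6,0],[55,-22.8,12.8,12.6,0]]';  python3 -c "
from h import *
rep()
cv2.imwrite('pics/side6.png',cv2.resize(optics.snapshot('side')[60:220,120:330,::-1],None,fx=3.5,fy=3.5,interpolation=cv2.INTER_CUBIC))
cv2.imwrite('pics/top6.png',cv2.resize(optics.snapshot('top')[130:280,120:300,::-1],None,fx=4,fy=4,interpolation=cv2.INTER_CUBIC))"
```

```text
time_s: 19.78
tcp_pos: [0.6519, 0.0746, 0.0113]
orientation: [0.261, -0.098, 0.961, 0.004]
ft_force: [-1.3, -1.5, 0.5]
gripper_width: 0.0548
t 19.78 p [0.6519 0.0746 0.0113] tilt 30.2 az 6.8 ytool [-0.19   0.981 -0.042] q [ 0.061  0.257  2.206  0.188  0.155 -1.891] F [-1.31 -1.49  0.46]
```

View pics/side6.png

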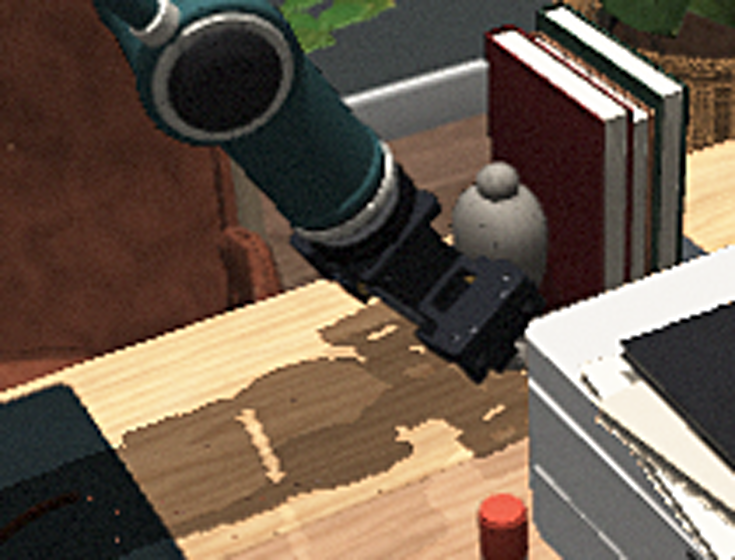

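View pics/top6.png

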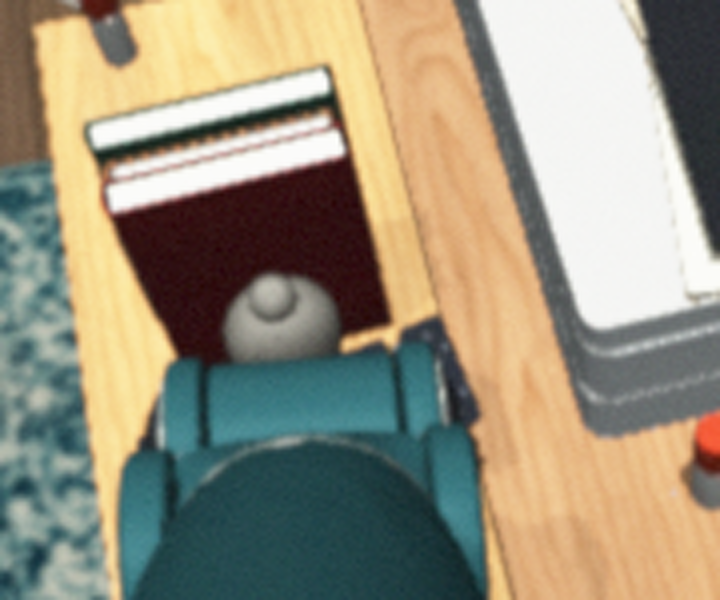

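```bash
python3 -c "
from h import *
k,g=two((120+(497.5-1.25)/3.5,60+(181-1.25)/3.5),(120+(273-1.5)/4,130+(297-1.5)/4)); print(k,g)
c=k[:2]+[.001,.0005]; m=np.array([.7138,.081]); n=np.array([.9977,.067]); d=np.array([.067,-.9977])
print('gap to cover',(m-c)@n-.0301,'along',(c-m)@d)"
```

```text
[0.67445938 0.07545303 0.12965682] 0.0011895419369809845
gap to cover 0.008490580462279618 along 0.0024665424628116705
```

```bash
python3 -m jog '[[55,-2,0.1,1.1,0],[55,-4,0.2,2.2,0],[55,-5.4,0.3,3,0],[55,-5.4,0.3,3,0]]';python3 -c "
from h import *
rep()"; python3 -m jog '[[55,-1,0,0.55,0],[55,-1.7,0,1,0],[55,-1.7,0,1,0]]';  python3 -c "
from h import *
rep()
cv2.imwrite('pics/side7.png',cv2.resize(optics.snapshot('side')[60:220,120:330,::-1],None,fx=3.5,fy=3.5,interpolation=cv2.INTER_CUBIC))
cv2.imwrite('pics/top7.png',cv2.resize(optics.snapshot('top')[130:280,120:300,::-1],None,fx=4,fy=4,interpolation=cv2.INTER_CUBIC))"
```

```text
time_s: 20.22
tcp_pos: [0.6581, 0.076, 0.0114]
orientation: [0.26, -0.098, 0.961, 0.004]
ft_force: [-1.7, -0.4, 0.4]
gripper_width: 0.0549
t 20.22 p [0.6581 0.076  0.0114] tilt 30.2 az 6.8 ytool [-0.19   0.981 -0.042] q [ 0.063  0.266  2.193  0.177  0.158 -1.877] F [-1.69 -0.36  0.41]
time_s: 20.47
tcp_pos: [0.6593, 0.0764, 0.011]
orientation: [0.26, -0.098, 0.961, 0.004]
ft_force: [-5.7, -1.3, 3.2]
gripper_width: 0.0547
t 20.47 p [0.6593 0.0764 0.011 ] tilt 30.13 az 6.8 ytool [-0.19   0.981 -0.042] q [ 0.064  0.269  2.19   0.174  0.16  -1.874] F [-5.71 -1.34  3.22]
```

View pics/side7.png

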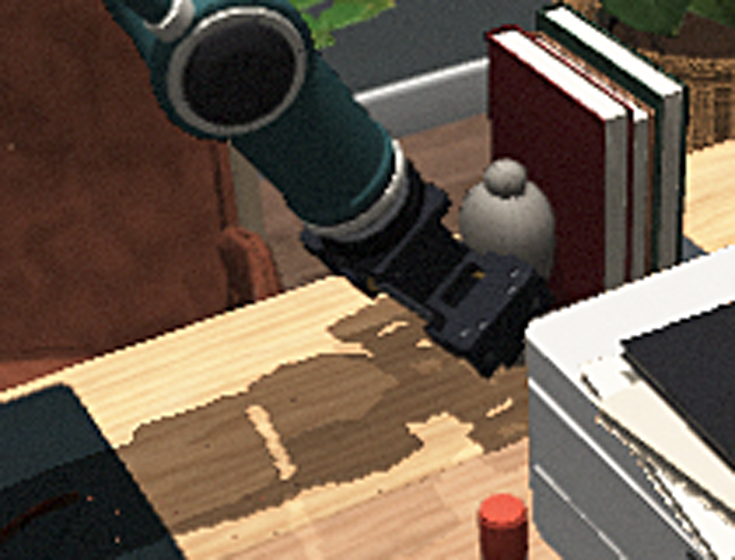

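View pics/top7.png

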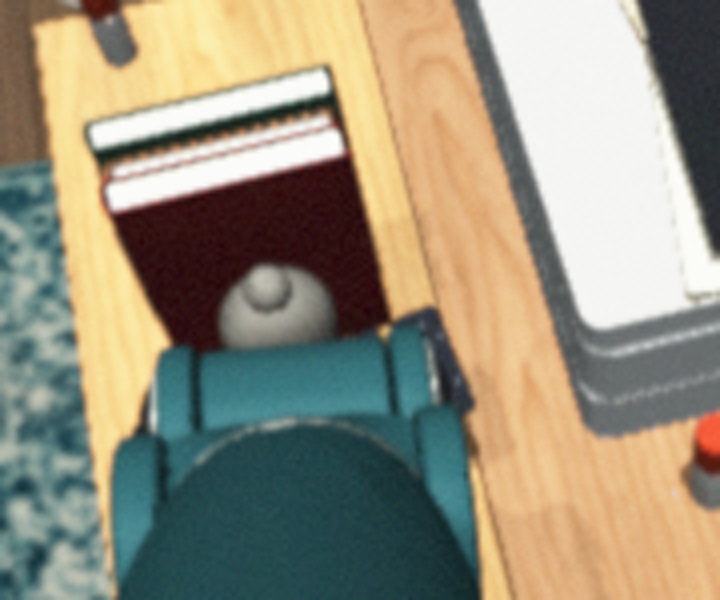

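The force rose to 5.7 N and the tool stopped short of its target, so the ornament is touching the cover. The book edges are unchanged at (108,213) and (345,157). Now I'll back straight off.

```bash
python3 -m jog '[[55,2,0,-1,0],[55,6,0,-3.5,0],[55,12,0,-7,0],[55,20,0,-12,0],[55,30,0,-18,0],[55,42,0,-26,0],[55,42,0,-50,0],[55,42,0,-85,0],[55,42,0,-120,0],[55,42,0,-155,0],[55,42,0,-170,0],[55,42,0,-170,0]]';  python3 -c "
from h import *
rep(); print(to([.42,.1,.3]))
cv2.imwrite('pics/side8.png',optics.snapshot('side')[:,:,::-1])
cv2.imwrite('pics/top8.png',optics.snapshot('top')[:,:,::-1])"
```

```text
time_s: 21.57
tcp_pos: [0.5399, 0.0585, 0.1415]
orientation: [0.264, -0.098, 0.959, 0.004]
ft_force: [0.4, 0.4, 0.1]
gripper_width: 0.0549
t 21.57 p [0.5399 0.0585 0.1415] tilt 30.65 az 6.7 ytool [-0.19   0.981 -0.043] q [ 0.036 -0.193  2.362  0.097  0.441 -1.815] F [0.4  0.38 0.12]
[  12.7   56.6 -194.6]
```

View pics/side8.png

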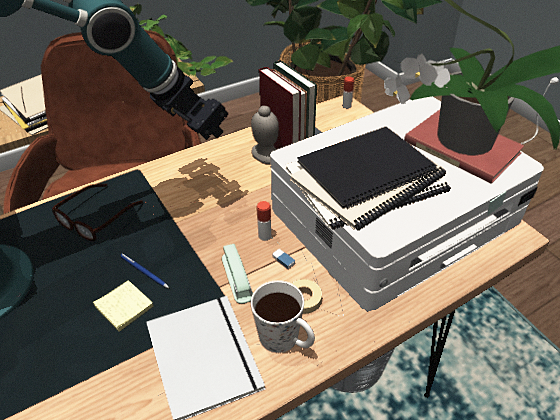

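View pics/top8.png

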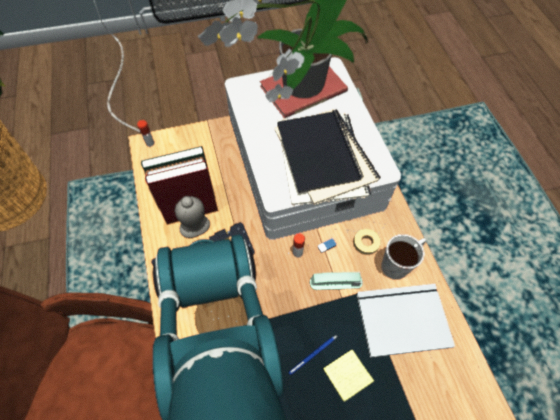

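The ornament stands upright against the red cover, at about (264,135) in the side view and (190,215) in the top view. I'll measure the final placing.

```bash
python3 -m jog '[[55,0,20,-35,0],[55,0,40,-70,0],[55,0,50,-105,0],[55,0,50,-140,0],[55,0,50,-150,0],[55,0,50,-150,0]]'; python3 - <<'E'
from h import *
rep()
s=optics.snapshot('side'); t=optics.snapshot('top')
cv2.imwrite('pics/side9.png',cv2.resize(s[55:175,220:340,::-1],None,fx=5,fy=5,interpolation=cv2.INTER_CUBIC))
cv2.imwrite('pics/top9.png',cv2.resize(t[135:255,130:260,::-1],None,fx=5,fy=5,interpolation=cv2.INTER_CUBIC))
a=cv2.imread("pics/top0.png")[:,:,::-1]; b=cv2.imread("pics/side0.png")[:,:,::-1]
for im,r in((t,a),(s,b)):
    d=(cv2.GaussianBlur(cv2.absdiff(im,r),(5,5),0).max(2)>40).astype(np.uint8)
    n,_,S,_=cv2.connectedComponentsWithStats(d); print([tuple(x) for x in S[1:] if x[4]>25])
E
```

```text
time_s: 22.17
tcp_pos: [0.4559, 0.0993, 0.2669]
orientation: [0.263, -0.098, 0.96, 0.005]
ft_force: [1.0, -0.4, -0.5]
gripper_width: 0.0549
t 22.17 p [0.4559 0.0993 0.2669] tilt 30.46 az 6.9 ytool [-0.191  0.981 -0.042] q [ 0.185 -0.523  2.332 -0.046  0.802 -1.566] F [ 1.03 -0.44 -0.51]
[(np.int32(82), np.int32(196), np.int32(186), np.int32(224), np.int32(17701))]
[(np.int32(0), np.int32(0), np.int32(15), np.int32(24), np.int32(229)), (np.int32(53), np.int32(0), np.int32(60), np.int32(25), np.int32(843)), (np.int32(86), np.int32(7), np.int32(53), np.int32(56), np.int32(1319)), (np.int32(0), np.int32(21), np.int32(6), np.int32(18), np.int32(66)), (np.int32(130), np.int32(43), np.int32(13), np.int32(14), np.int32(76)), (np.int32(128), np.int32(45), np.int32(43), np.int32(42), np.int32(802)), (np.int32(225), np.int32(105), np.int32(53), np.int32(87), np.int32(2608)), (np.int32(145), np.int32(156), np.int32(70), np.int32(51), np.int32(1998)), (np.int32(3), np.int32(192), np.int32(61), np.int32(26), np.int32(332)), (np.int32(0), np.int32(244), np.int32(8), np.int32(4), np.int32(27)), (np.int32(0), np.int32(295), np.int32(20), np.int32(15), np.int32(198))]
```

View pics/side9.png

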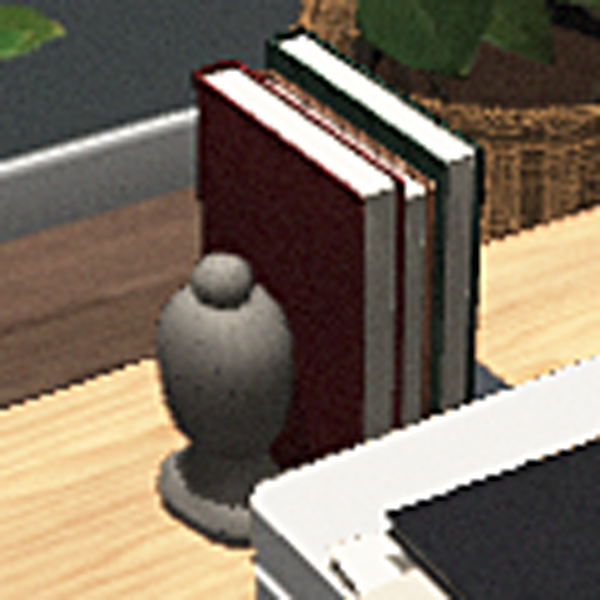

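View pics/top9.png

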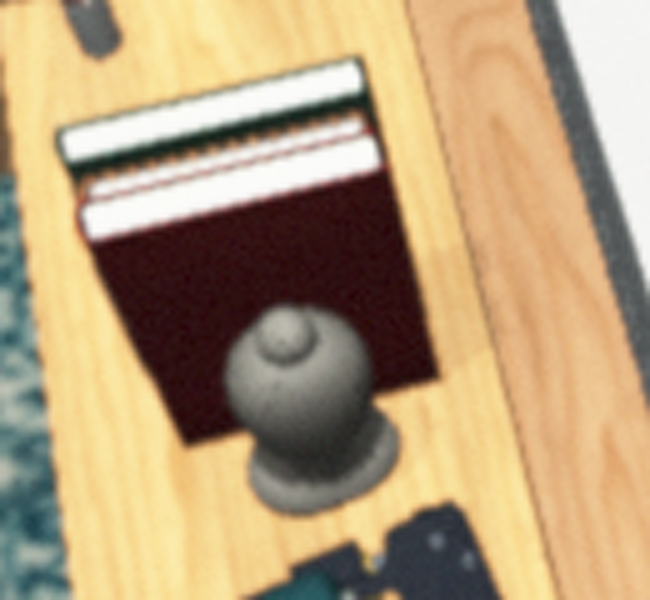

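```bash
python3 - <<'E'
from h import *
S=lambda u,v:(220+(u-2)/5,55+(v-2)/5); T=lambda u,v:(130+(u-2)/5,135+(v-2)/5)
k,g=two(S(222,279),T(287,333)); print(k,g)
L=onz("top",*T(187,446)); R=onz("top",*T(439,379)); print(L,R)
c=k[:2]+[.001,.0005]; m=np.array([.7138,.081]); n=np.array([.9977,.067]); d=np.array([.067,-.9977])
print('centre gap',(m-c)@n,'along',(c-m)@d)
P=np.array([onz("top",*T(*p),.006)[:2] for p in[(250,478),(255,495),(275,510),(300,515),(330,510),(360,495),(385,472),(398,450),(399,430)]])
for p in P: print(((m-p)@n).round(4),((p-m)@d).round(4))
E
```

```text
[0.68126783 0.07640685 0.12999825] 2.0610848823182323e-05
[0.70879703 0.14961445 0.        ] [0.71748136 0.01446546 0.        ]
centre gap 0.031733882598739716 along 0.0019710823574206884
0.0324 -0.0405
0.0429 -0.04
0.0545 -0.0319
0.0612 -0.0203
0.063 -0.0051
0.0592 0.0115
0.0501 0.0267
0.0395 0.0361
0.0281 0.0393
```

```bash
python3 -c "
from h import *
from cell import job
rep(); print(job.close_job())"
```

```text
t 22.27 p [0.4548 0.0986 0.2627] tilt 30.08 az 6.8 ytool [-0.19   0.981 -0.042] q [ 0.184 -0.519  2.336 -0.046  0.801 -1.566] F [-0.31 -0.87 -0.5 ]
the job is handed in; nothing more can be done
None
```

I slid the ornament upright to the middle of the dark red book's cover, took the gripper clear, and handed the job in at 22.3 s.

**Method:** With the tool vertical, the gripper's body would have hit the ornament's head before the fingertips reached the foot. I drove the arm against its joint-range limits in free space until the tool leaned forward about 30°. I then pushed low on the foot, about 17 mm up, with the fingers 55 mm apart. There was no grip and no lift, and every picture I took during the push showed the ornament upright.

**Last checks:**
- **Touching:** on the final 2 mm the force rose from 1.7 N to 5.7 N and the tool stopped short of its target, so I took the ornament to be pressed against the cover. The camera measurement puts its centre 31.7 mm from the cover, where about 30 mm is expected. That 1.6 mm difference is within the roughly 2 mm calibration, so the pictures alone neither prove contact nor rule out a small gap.
- **Middle of the cover:** about 2 mm off centre along the cover.
- **Books and bystanders:** the book edges and the other objects showed no visible change; the differences from the first pictures lay at the ornament and the arm and its shadow. In the last top view the arm covered part of the desk, and in the side view the printer hid the near side of the foot.
- **Possible range problem:** joint 6 rested at its limit, reading -2.552 against a listed range of ±2.55, while I set the tilt and lowered the gripper. I assumed this was rounding of the listed range and could not confirm it.

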